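# Scan the tag and gauge the marked glass

## Task

Lift the yellow thickness gauge out of its wooden holder and, keeping hold of it, point it straight down at the middle of the bar-code tag from about 7 cm above, holding still for two seconds so that it reads the tag. Then put its sprung tip on the red dot of the blue glass, square to the sloping face, pressing gently so that the tip is pushed about halfway in, and finish there: still gripping the gauge, steady, with the tip pressed on the dot. Leave the amber glass with the white dot, the tilting rests and everything else as they are.

Things in the scene. Friction and masses are not known exactly. Their poses are not given: they have to be found in the camera images.
- gauge: thickness gauge, 136 mm long, 0.2 to 0.35 kg, upright, tip down, in the holder. Origin: end of the free tip; z up along the gauge. From there up: brass sprung tip 10 mm across, round-ended (0-18 mm), steel barrel 24 mm across (18-70), black collar 40 mm across (70-76), yellow square grip 28 x 28 mm, sides along x and y (76-136). The tag reader looks out of the nose along -z
- gauge_point (a point): the end of the gauge's sprung tip (moves with the tip)
- gauge_tip (a joint): how far the sprung tip is pushed in, 0 (free) to 0.014 m (bottomed); it takes 0.4 N per mm, so 5.6 N to the stop
- holder: dark wooden block 64 x 64 x 80 mm with a 31 mm hole right through from above, fixed to the bench; origin: centre of its underside; the gauge hangs in it by the collar, its tip 10 mm above the bench, so it must rise more than 75 mm to come clear
- tag: white bar-code tag 44 x 64 mm (x, y), 8 mm thick, with black bars, flat on the bench and fixed; origin: centre of its underside
- tag_mid (a point): middle of the tag's upper face
- red_rest: rest of the glass to gauge: plywood base 130 x 130 x 12 mm, fixed; origin: centre of its underside, z up, x (within 0.35 rad of straight ahead) to the raised edge. Hinged at the low edge (55 mm behind the origin, 22 mm up): plate 110 x 100 x 10 mm with dark blue glass slab 90 x 80 x 22 mm, top 27 mm above the hinge line. Steel posts 78 mm high at the sides
- red_plate (a joint): tilt of the blue glass's plate, rad, 0 level; the far edge rises; between 0.22 and 0.42 at the start; the hinge is stiff and holds against light pressure
- red_spot (a point): centre of the red dot, 20 mm across, on the sloping top of the blue glass, 60 mm up the slope from the hinge and 12 mm left of the slab's middle line as seen from the low side; z is the outward normal of the glass face, x points up the slope
- white_rest: rest of the other glass, to leave alone: plywood base 130 x 130 x 12 mm, fixed; origin: centre of its underside, z up, x (within 0.35 rad of straight ahead) to the raised edge. Hinged at the low edge (55 mm behind the origin, 22 mm up): plate 110 x 100 x 10 mm with amber glass slab 90 x 80 x 22 mm, top 27 mm above the hinge line. Steel posts 78 mm high at the sides
- white_plate (a joint): tilt of the amber glass's plate, as for the other one
- white_spot (a point): centre of the white dot, 20 mm across, on the sloping top of the amber glass, 60 mm up the slope from the hinge and 12 mm right of the slab's middle line as seen from the low side; z is the outward normal of the glass face, x points up the slope
- frit_jar: small green glass jar with a white lid, 56 mm across, 75 mm high, loose; origin: centre of its underside
- v_block: black V-shaped graphite rest on a dark wooden foot 50 x 70 mm, about 55 mm high, loose; origin: centre of its underside
- paddle: spatula 180 mm long with wooden handle lying on the bench, loose; origin: under its middle
Things that resemble listed ones, but are neither listed nor needed, are in the scene too. Of the things that look like the gauge, the smaller one is meant. Of the things that look like the tag, the larger one is meant.

How it is judged:
By the outcome, as a careful person would: the job done as asked, in the order asked, and still so for the second after the job is handed in, while the arm keeps its last pose, push and grip.
It also fails if it takes over 45 s, if anything falls off the work surface, if the arm or the gripper's body presses on something with over 40 N, if the wrist force passes 120 N, or if a joint passes its speed limit or range.

## Robot

A 6-joint arm with a two-finger parallel gripper is mounted at the origin on the work surface. World frame = base frame: x ahead of the robot, y to its left, z up, the work surface at z = 0. Lengths are in mm, angles in rad, forces in N, time in s.
With the tool pointing down it reaches from about 400 to 925 mm from the base axis. Payload 12.5 kg.
Tool frame: the origin (TCP) lies midway between the tips of the shut fingers; the grasp point (between the pads) lies 19 mm behind it; z points along the fingers, y is the line along which they close (so a half turn about z gives the same grasp; the last joint's range is limited). The gripper opens to 95 mm and grips with 3 to 60 N. Pads are 20 mm wide; open, the fingers measure 119 mm over their backs; the gripper's body (75 mm by 180 mm) begins 59 mm behind the grasp point.
Start: joints at [-0.106, 0.491, 1.559, -0, 1.092, -0.106], TCP at [625.017, 0.021, 214.661] pointing down, gripper open.
Joint ranges: [-3.1, 3.1], [-0.84, 2.19], [0.05, 2.79], [-1.13, 4.28], [0.06, 2.93], [-2.69, 2.69]. Speed limits (rad/s): [2.22, 2.22, 2.79, 3.14, 3.14, 3.14].

## Interface

Orientations are given as [roll, pitch, yaw] about the fixed x, y, z axes, in that order (R = Rz(yaw) Ry(pitch) Rx(roll)).
In Python, from cell import env gives the robot as it stands.
- The arm moves only by the shell command python3 -m inch 'ROWS'. ROWS is JSON, a list of rows, each a list of 7 numbers: the turn, a rotation vector about the tool's x, y, z in rad, then the shift along the tool's x, y, z in cm, then the closure, from -1 (fully open) to 1 (shut). A call has 1 to 20 rows; each row shifts and turns the commanded pose from where the row before left it, along the tool's axes as they then stand; what a row does not reach is not made up. A row lasts 1/8 s, in which the tool goes at most 62.5 mm and 10.7 degrees, less where a joint would pass 70% of its speed; a pose out of reach is approached as far as the arm can. A call with a gripper value outside its range is refused whole. The fingers move at their own pace and stop on an object; the grip force is fixed at half the most. Time passes only in rows, so rows that do not move let the fingers close. It gives the time, the measured TCP pose, the force, the opening and the grip force at its end, in the units of the state.
- env.state(): the state, without advancing time (a new reading comes with each control period).
- env.read_camera(name): name is "scene" or "side" or "wrist"; returns a dict with "img" (400x640x3 uint8, red, green, blue), "depth" (400x640 float32, mm along the optical axis (not along the pixel's ray), 0 where there is no reading), "fx", "fy", "cx", "cy" (pixels), "position" and "orientation" of the camera in the world. Camera axes: x right, y down, z forward; pixel columns grow to the right and rows downward; lengths in mm; the calibration is good to about 2 mm. The wrist camera is an equidistant fisheye: a pixel r from the principal point sees the ray r / f radians off the axis. A picture is of the moment at which its call begins.
- env.job_done(): hands the job in; it is judged then, once.
Trained networks look in a picture, given as the dict that the camera call returned (one of the last four; its "shot" number tells which), for a name from the list of things; names that differ only in an ending like _2 or _b are one class to them, and where a whole thing is asked for, a point or a joint stands for the part that bears it (a point fixed in the world has none). Each returns a list of dicts, best first, with "score" (0 to 1); they miss things now and then, are a little off and sometimes report something else, mostly with a low value. They report only what shows in the picture. A call takes as long as a camera call. They do not tell look-alikes from the thing itself.
- env.find_in(picture, target): "centre" ([x, y, z] in mm, in the coordinates of the camera as it stood for that picture, good to about 4 mm: the middle of the surface that is visible of it).
- env.trace(picture, target): "mask" (400x640 bool, what is visible of it).
The state is a dict: "t": time; "joints": joint angles; "qvel": joint speeds; "tau": joint torques, N m; "eef_pos": TCP position; "tcp_rot": TCP orientation; "ft_force": force on the tool from outside, world axes, zero at the start; "moment": the same for the moment, N m; "opening": opening from 0.0 (shut) to 1.0 (fully open); "grip_force": force on a finger pad.
Only numpy, scipy, OpenCV 4.12 (cv2) and the standard library are available. Lean on these libraries where they do the work, as an engineer would, in place of code of your own. Each camera call takes 0.05 s, during which the arm holds its last target. There are 200 camera calls.

## Working session

There is one attempt and no reset: what is moved stays moved. The work goes in short steps, Python scripts to look and compute and a shell command to move; the robot and the scene stay as the last step left them, time stands still between calls to the robot, and variables do not carry over. Pictures are saved under pics/ and viewed, at most 10 in all, crops included, and the job is handed in when it is done.

```bash
ls; mkdir -p pics; cat > h.py <<'E'
import numpy as np, cv2
from cell import env
from scipy.spatial.transform import Rotation as R
def rot(o):
    o=np.array(o,float)
    return o if o.shape==(3,3) else (R.from_euler('xyz',o) if o.size==3 else R.from_quat(o)).as_matrix()
def w(p,c): return rot(p['orientation'])@np.array(c)+np.array(p['position'])
def cloud(p,m):
    v,u=np.nonzero(m&(p['depth']>0)); d=p['depth'][v,u]
    return np.c_[(u-p['cx'])/p['fx']*d,(v-p['cy'])/p['fy']*d,d]@rot(p['orientation']).T+np.array(p['position'])
def save(p,n): cv2.imwrite('pics/'+n,p['img'][:,:,::-1])
E
python3 - <<'E'
from h import *
np.set_printoptions(precision=1,suppress=True)
for n in ['scene','side']:
    p=env.read_camera(n); save(p,n+'0.png'); print(n,p['position'],p['orientation'],p['fx'])
    for t in ['gauge','tag','holder','red_rest','white_rest','red_spot','white_spot','frit_jar','v_block','paddle']:
        for d in env.find_in(p,t):
            if d['score']>.2: print(t,round(d['score'],2),w(p,d['centre']))
print(env.state())
E
```

```text
pics
scene [1075.3 -348.1  652.8] [-2.3 -0.   1. ] 376.8093271551729
gauge 0.61 [ 604.9 -356.4  145.8]
tag 0.59 [455.7  42.5   4.1]
tag 0.52 [400.3 -55.2   5.7]
holder 0.83 [ 523.2 -280.6   60. ]
red_rest 0.96 [ 667.1 -128.5   56.7]
white_rest 0.6 [639.7 126.9  46.3]
red_spot 0.83 [ 652.4 -124.2   60.7]
red_spot 0.43 [ 668.3 -129.2   57.2]
white_spot 0.77 [626.2 141.1  59.2]
frit_jar 0.57 [ 715.2 -293.3   67.2]
v_block 0.85 [447.4 297.2  17.7]
paddle 0.71 [633.7 369.3   6.2]
side [ 155.  -517.7  489.8] [-2.1  0.  -0.7] 368.20299138885423
gauge 0.86 [ 482.1 -274.8  124.1]
gauge 0.63 [ 569.5 -363.5  134.9]
tag 0.82 [446.9  42.7   7.3]
tag 0.71 [396.7 -55.2   2.5]
holder 0.75 [ 479.9 -284.1   55.5]
holder 0.72 [594.3 133.1  51.7]
holder 0.29 [428.6 293.3  20.2]
red_rest 0.57 [ 609.4 -137.9   51.1]
red_rest 0.22 [595.8 132.2  52.8]
white_rest 0.75 [591.5 116.9  35.9]
red_spot 0.72 [ 614.9 -132.3   55.6]
white_spot 0.85 [593.5 131.3  52. ]
frit_jar 0.92 [ 677.  -281.2   50. ]
v_block 0.57 [429.8 295.1  19. ]
v_block 0.57 [588.1 115.1  36.9]
v_block 0.4 [ 679.6 -284.    51.3]
paddle 0.79 [615.2 367.9   3.2]
paddle 0.42 [ 675.4 -282.3   52.8]
{'t': 1.1, 'joints': array([-0.1,  0.5,  1.6, -0. ,  1.1, -0.1]), 'qvel': array([ 0.,  0.,  0., -0., -0.,  0.]), 'tau': array([  0. , -61.2, -25.8,   0.1,   0. ,  -0. ]), 'eef_pos': array([625. ,   0. , 214.7]), 'tcp_rot': array([3.1, 0. , 1.6]), 'ft_force': array([ 0.3,  0.7, -0.1]), 'moment': array([-0.,  0., -0.]), 'grip_force': 0.0, 'opening': 0.9974107302495047}
```

View pics/scene0.png

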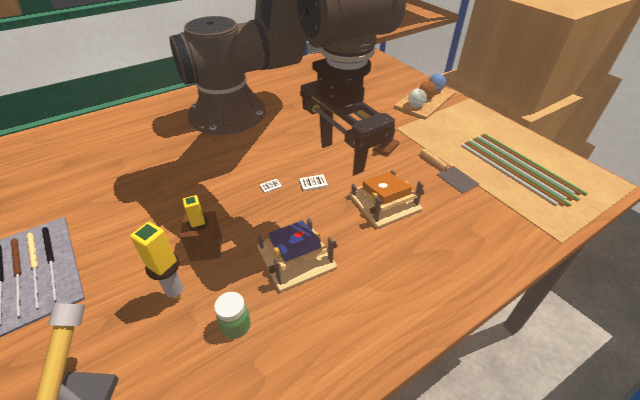

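View pics/side0.png

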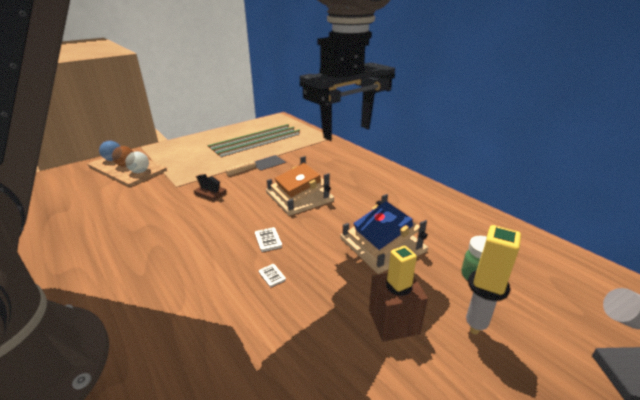

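The pictures show the smaller gauge in the holder (scene 195,212; side 402,270) and the larger tag at scene 314,183 and side 267,240. The blue glass with its red dot is at scene 298,237 and side 381,217. Next I'll measure the gauge top, the tag and the glass from the depth data.

```bash
cat > m.py <<'E'
from h import *
np.set_printoptions(precision=3,suppress=True)
def col(p,lo,hi): return cv2.inRange(cv2.cvtColor(p['img'],cv2.COLOR_RGB2HSV),np.array(lo),np.array(hi))>0
def roi(p,x,y,z,r,zr):
    X=cloud(p,np.ones((400,640),bool)); 
    full=np.full((400,640),False); v,u=np.nonzero(p['depth']>0)
    k=(np.hypot(X[:,0]-x,X[:,1]-y)<r)&(abs(X[:,2]-z)<zr); full[v[k],u[k]]=True; return full
def plane(X):
    for _ in range(6):
        c=X.mean(0); n=np.linalg.svd(X-c,full_matrices=False)[2][2]; n*=np.sign(n[2]); d=abs((X-c)@n); X=X[d<max(1.5,2*np.median(d))]
    return c,n,len(X)
E
python3 - <<'E'
from m import *
for n in ['scene','side']:
    p=env.read_camera(n); print('##',n)
    m=roi(p,503,-280,125,45,45)
    X=cloud(p,m); print('gauge ztop',np.percentile(X[:,2],[50,95,99,100]))
    zt=np.percentile(X[:,2],99); T=X[X[:,2]>zt-3].astype(np.float32)
    print('top rect',len(T),cv2.minAreaRect(T[:,:2].copy()),T.mean(0))
    H=cloud(p,roi(p,500,-280,80,50,3)); print('holder top',len(H),cv2.minAreaRect(H[:,:2].astype(np.float32)),H[:,2].mean())
    for (x,y) in [(451,42),(398,-55)]:
        T=cloud(p,roi(p,x,y,8,45,3)); print('tag',len(T),cv2.minAreaRect(T[:,:2].astype(np.float32)),T[:,2].mean())
    for nm,x,y,lo,hi in [('red',640,-130,(105,90,20),(130,255,255)),('white',615,130,(3,170,120),(14,255,255))]:
        X=cloud(p,roi(p,x,y,75,70,45)&col(p,lo,hi)); c,nn,k=plane(X); print(nm,len(X),k,c,nn,'tilt',np.arccos(nn[2]),'yaw',np.arctan2(-nn[1],-nn[0]))
        if nm=='red':
            m=roi(p,x,y,75,70,45)&(col(p,(0,150,120),(8,255,255))|col(p,(172,150,120),(180,255,255)))
            cc,st=cv2.connectedComponentsWithStats(m.astype(np.uint8))[1:3]; i=1+st[1:,4].argmax(); D=cloud(p,cc==i); print('dot',st[i],D.mean(0),np.median(D,0))
E
```

```text
## scene
gauge ztop [ 97.806 147.123 148.259 148.856]
top rect 121 ((502.9696960449219, -267.25042724609375), (26.84507179260254, 25.82143783569336), 78.42967224121094) [ 503.849 -267.23   146.798]
holder top 464 ((502.23602294921875, -267.17840576171875), (64.3610610961914, 66.0412826538086), 64.53722381591797) 80.2468368651641
tag 289 ((451.9115295410156, 44.868125915527344), (63.86319351196289, 46.827667236328125), 71.19701385498047) 8.03397751007299
tag 132 ((401.1352844238281, -52.99485397338867), (47.84627151489258, 34.399715423583984), 86.52264404296875) 6.4852159278108354
red 209 204 [ 633.052 -116.655   67.534] [-0.303  0.032  0.953] tilt 0.3094233200906982 yaw -0.10454955820528257
dot [294 232  10   5  40] [ 629.95  -104.597   66.88 ] [ 630.27  -104.268   66.674]
white 802 513 [606.205 151.761  61.181] [-0.212  0.02   0.977] tilt 0.21492062799398085 yaw -0.0932429740638381
## side
gauge ztop [115.492 146.058 146.824 147.584]
top rect 224 ((499.7449035644531, -267.25201416015625), (27.22901725769043, 27.33602523803711), 77.52565002441406) [ 498.425 -268.014  145.525]
holder top 775 ((499.83416748046875, -267.56707763671875), (65.66586303710938, 65.40809631347656), 63.53577423095703) 79.32670842820538
tag 393 ((449.394287109375, 45.41251754760742), (66.8412094116211, 44.064292907714844), 71.41431427001953) 7.4296448847325856
tag 203 ((398.41546630859375, -53.64143371582031), (48.20412826538086, 32.11763381958008), 85.05516052246094) 5.7640200108836614
red 1328 923 [ 622.152 -118.322   63.683] [-0.302  0.028  0.953] tilt 0.3080808809183841 yaw -0.09125624681970156
dot [375 214   9   7  45] [ 628.45  -103.723   65.688] [ 628.55  -103.595   65.877]
white 517 457 [599.34  150.174  59.443] [-0.222  0.025  0.975] tilt 0.22545504841280453 yaw -0.11387594094818503
```

```bash
python3 -m inch '[[0,0,0,-2.67,-1.24,0,-1],[0,0,0,-2.67,-1.24,0,-1],[0,0,0,-2.67,-1.24,0,-1],[0,0,0,-2.67,-1.24,0,-1],[0,0,0,-2.67,-1.24,0,-1],[0,0,0,-2.67,-1.24,0,-1],[0,0,0,-2.67,-1.24,0,-1],[0,0,0,-2.67,-1.24,0,-1],[0,0,0,-2.67,-1.24,0,-1],[0,0,0,-2.67,-1.24,0,-1],[0,0,0.178,0,0,0,-1],[0,0,0.178,0,0,0,-1],[0,0,0.178,0,0,0,-1],[0,0,0.178,0,0,0,-1],[0,0,0.178,0,0,0,-1],[0,0,0.178,0,0,0,-1],[0,0,0.178,0,0,0,-1],[0,0,0.178,0,0,0,-1],[0,0,0.178,0,0,0,-1],[0,0,0.178,0,0,0,-1]]'
cat >> m.py <<'E'
def go(P,Z,ydir,lean=None):
    "print total turn (tool axes) and shift (cm, tool axes now) to reach TCP P with tool z=Z and tool y nearest ydir"
    s=env.state(); A=rot(s['tcp_rot']); Z=np.array(Z)/np.linalg.norm(Z); y=np.array(ydir)-np.dot(ydir,Z)*Z; y/=np.linalg.norm(y)
    B=np.c_[np.cross(y,Z),y,Z]; print('turn',R.from_matrix(A.T@B).as_rotvec(),'shift cm',A.T@(np.array(P)-s['eef_pos'])/10,'| in final axes',B.T@(np.array(P)-s['eef_pos'])/10)
E
python3 - <<'E'
from m import *
s=env.state(); print(s['t'],s['joints'],s['eef_pos'],s['tcp_rot'])
p=env.read_camera('wrist'); save(p,'w1.png'); print(p['position'],p['orientation'],p['fx'],p['cx'],p['cy'])
for n in ['scene','side']:
    p=env.read_camera(n)
    X=cloud(p,roi(p,590,-360,150,60,90)&col(p,(20,100,80),(35,255,255))); print('big',len(X),X.min(0) if len(X) else 0,X.max(0) if len(X) else 0)
a=np.deg2rad(-102); go([501.3,-267.2,99],[0,0,-1],[np.cos(a),np.sin(a),0])
E
```

```text
t: 3.7
eef_pos: [501.0, -267.0, 214.7]
tcp_rot: [-3.142, -0.0, -0.215]
ft_force: [0.1, -0.0, -0.5]
opening: 1.001
grip_force: 0.0
3.7 [-0.606  0.409  1.702  0.     1.03   1.18 ] [ 501.021 -266.979  214.684] [-3.142 -0.    -0.215]
[ 571.927 -282.624  384.54 ] [ 2.882  0.001 -1.786] 309.70691628693146 319.4695866383111 195.97271803523628
big 1292 [ 564.332 -383.339  106.181] [ 612.913 -334.03   195.258]
big 1946 [ 558.706 -383.618  105.641] [ 607.253 -333.085  194.329]
turn [-0.    -0.     0.003] shift cm [ 0.03   0.017 11.568] | in final axes [ 0.032  0.017 11.568]
```

View pics/w1.png

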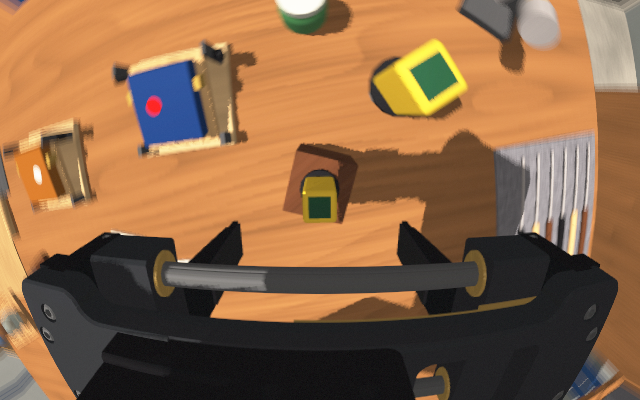

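The gauge top sits at (319,207) in the wrist view, midway between the fingers and square to them. I'll descend and grip.

```bash
python3 -m inch '[[0,0,0,0.03,0.02,2,-1],[0,0,0,0,0,2,-1],[0,0,0,0,0,2,-1],[0,0,0,0,0,2,-1],[0,0,0,0,0,2,-1],[0,0,0,0,0,1,-1],[0,0,0,0,0,0.6,-1],[0,0,0,0,0,0,1],[0,0,0,0,0,0,1],[0,0,0,0,0,0,1],[0,0,0,0,0,0,1],[0,0,0,0,0,0,1],[0,0,0,0,0,0,1],[0,0,0,0,0,0,1],[0,0,0,0,0,0,1]]'
```

```text
t: 5.72
eef_pos: [501.3, -267.2, 98.6]
tcp_rot: [-3.142, -0.0, -0.209]
ft_force: [0.1, -0.3, -0.6]
opening: 0.294
grip_force: 29.8
```

```bash
python3 -m inch '[[0,0,0,0,0,-0.5,1],[0,0,0,0,0,-1,1],[0,0,0,0,0,-1.5,1],[0,0,0,0,0,-1.5,1],[0,0,0,0,0,-1.5,1],[0,0,0,0,0,-1.5,1],[0,0,0,0,0,-1.5,1],[0,0,0,0,0,-1.5,1],[0,0,0,0,0,-1,1],[0,0,0,0,0,0,1],[0,0,0,0,0,0,1]]'
python3 - <<'E'
from m import *
s=env.state(); e=s['eef_pos']; a=np.deg2rad(-102)
for n in ['scene','side']:
    p=env.read_camera(n); save(p,n+'2.png')
    print(n)
    for lo,hi in [(113,123),(123,138),(138,160),(160,178),(180,188),(190,215)]:
        X=cloud(p,roi(p,e[0],e[1],(lo+hi)/2,40,(hi-lo)/2)); print(lo,len(X),X.mean(0) if len(X) else 0, X[:,2].min() if len(X) else 0)
go([450.6,45.1,8+70+90],[0,0,-1],[np.cos(a),np.sin(a),0])
p=env.read_camera('side'); d=env.find_in(p,'gauge_point'); print([(x['score'],w(p,x['centre'])) for x in d])
b=cv2.hconcat([cv2.imread('pics/scene2.png')[120:320,80:330],cv2.imread('pics/side2.png')[150:350,320:570]]); cv2.imwrite('pics/lift.png',cv2.resize(b,None,fx=1.6,fy=1.6))
E
```

```text
t: 7.1
eef_pos: [501.1, -267.1, 213.2]
tcp_rot: [-3.141, 0.001, -0.209]
ft_force: [-0.3, -0.4, -1.9]
opening: 0.295
grip_force: 29.8
scene
113 0 0 0
123 15 [ 505.435 -268.287  131.932] 126.93872251668768
138 88 [ 510.755 -268.496  152.02 ] 142.50553318797097
160 97 [ 510.339 -268.743  169.308] 160.22217004752378
180 42 [ 511.201 -268.154  183.356] 180.24687204043977
190 212 [ 514.17  -269.442  203.901] 193.9562502133516
side
113 0 0 0
123 34 [ 496.624 -269.469  131.646] 125.098232896188
138 165 [ 492.346 -272.32   151.207] 140.9934076352257
160 177 [ 492.193 -272.517  169.23 ] 160.0732389896046
180 76 [ 492.25  -273.092  183.944] 180.07131519737675
190 422 [ 489.868 -273.835  203.544] 194.139011441734
turn [-0.     0.001  0.   ] shift cm [-11.419 -29.491   4.529] | in final axes [-11.43  -29.49    4.507]
[(0.44, array([ 577.867, -361.238,    9.79 ]))]
```

View pics/lift.png

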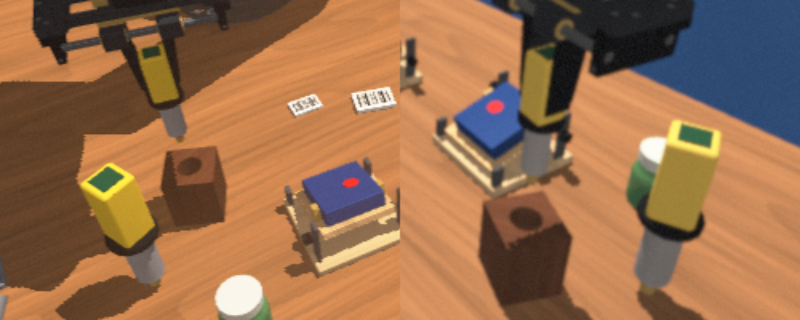

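Gauge is out (left half 170,100; right half 540,120), hanging straight from the fingers. Moving to the tag.

```bash
python3 -m inch '[[0,0,0,-0.6,-1.55,0,1],[0,0,0,-1.2,-3.1,0,1],[0,0,0,-1.2,-3.1,0,1],[0,0,0,-1.2,-3.1,0,1],[0,0,0,-1.2,-3.1,0,1],[0,0,0,-1.2,-3.1,0,1],[0,0,0,-1.2,-3.1,0,1],[0,0,0,-1.2,-3.1,0,1],[0,0,0,-1.2,-3.1,0,1],[0,0,0,-0.8,-2.1,0,1],[0,0,0,-0.42,-1.04,0,1],[0,0,0,0,0,1.5,1],[0,0,0,0,0,2,1],[0,0,0,0,0,1.1,1],[0,0,0,0,0,0,1],[0,0,0,0,0,0,1]]'
python3 - <<'E'
from m import *
a=np.deg2rad(-102); go([450.6,45.1,78+88.6],[0,0,-1],[np.cos(a),np.sin(a),0])
e=env.state()['eef_pos']
for n in ['scene','side']:
    p=env.read_camera(n)
    T=cloud(p,roi(p,451,45,8,45,3)); print('tag',len(T),cv2.minAreaRect(T[:,:2].astype(np.float32)))
    for lo,hi in [(70,90),(90,135)]:
        X=cloud(p,roi(p,e[0],e[1],(lo+hi)/2,40,(hi-lo)/2)); print(lo,len(X),X.mean(0) if len(X) else 0, X[:,2].min() if len(X) else 0)
E
```

```text
t: 9.3
eef_pos: [451.1, 44.9, 168.1]
tcp_rot: [-3.141, -0.001, -0.209]
ft_force: [0.7, 0.2, -1.6]
opening: 0.291
grip_force: 29.8
turn [-0.    -0.001  0.   ] shift cm [-0.052 -0.011  0.151] | in final axes [-0.052 -0.011  0.152]
tag 287 ((453.97662353515625, 44.488433837890625), (63.97629165649414, 48.16704177856445), 71.81869506835938)
70 9 [453.796  41.854  85.924] 82.06853981456129
90 129 [459.12   39.775 116.146] 90.41631868937031
tag 394 ((449.2967529296875, 44.58134841918945), (66.42679595947266, 44.32990646362305), 70.96617126464844)
70 16 [448.74   41.912  85.741] 81.67171729284837
90 200 [445.712  36.88  116.013] 90.35540973555993
```

```bash
python3 -m inch '[[0,0,0,0,0,0.15,1],[0,0,0,0,0,0,1],[0,0,0,0,0,0,1],[0,0,0,0,0,0,1],[0,0,0,0,0,0,1],[0,0,0,0,0,0,1],[0,0,0,0,0,0,1],[0,0,0,0,0,0,1],[0,0,0,0,0,0,1],[0,0,0,0,0,0,1],[0,0,0,0,0,0,1],[0,0,0,0,0,0,1],[0,0,0,0,0,0,1],[0,0,0,0,0,0,1],[0,0,0,0,0,0,1],[0,0,0,0,0,0,1],[0,0,0,0,0,0,1],[0,0,0,0,0,0,1],[0,0,0,0,0,0,1],[0,0,0,0,0,0,1]]'
python3 -m inch '[[0,0,0,0,0,0,1],[0,0,0,0,0,0,1],[0,0,0,0,0,-1.5,1],[0,0,0,0,0,-2,1],[0,0,0,0,0,-1.5,1]]'
python3 - <<'E'
from m import *
N=[];D=[]
for n in ['scene','side']:
    p=env.read_camera(n)
    for T in [0]:
        X=cloud(p,roi(p,628,-118,75,70,45)&col(p,(105,90,20),(130,255,255))); c,nn,k=plane(X)
        m=roi(p,640,-130,75,70,45)&(col(p,(0,150,120),(8,255,255))|col(p,(172,150,120),(180,255,255)))
        cc,st=cv2.connectedComponentsWithStats(m.astype(np.uint8))[1:3]; i=1+st[1:,4].argmax()
        cl=cv2.dilate((cc==i).astype(np.uint8),np.ones((3,3)))>0
        d=cloud(p,(cc==i)); dm=d.mean(0); dm=dm-nn*((dm-c)@nn)*0
        print(n,c,nn,k,'dot',dm,'off plane',(dm-c)@nn,'rect',cv2.minAreaRect(np.c_[d[:,0],d[:,1]].astype(np.float32)))
        P=cloud(p,roi(p,628,-118,15,85,4)); print('base',len(P),cv2.minAreaRect(P[:,:2].astype(np.float32)))
        N.append(nn);D.append(dm)
n=np.mean(N,0); n/=np.linalg.norm(n); D=np.mean(D,0); print(n,D)
a=np.deg2rad(-102); y=[np.cos(a),np.sin(a),0]
for h in (60,20,0): print(h); go(D+n*(88.6+h),-n,y)
E
```

```text
t: 11.9
eef_pos: [450.8, 44.9, 166.1]
tcp_rot: [-3.142, -0.0, -0.209]
ft_force: [-0.4, -1.3, -2.5]
opening: 0.292
grip_force: 29.8
t: 12.52
eef_pos: [450.9, 45.0, 216.8]
tcp_rot: [-3.142, -0.0, -0.209]
ft_force: [-0.5, -0.1, -3.0]
opening: 0.295
grip_force: 29.8
scene [ 628.707 -118.236   66.172] [-0.295  0.036  0.955] 786 dot [ 629.025 -103.778   66.441] off plane 0.6766173359212992 rect ((628.7600708007812, -103.24817657470703), (16.50056266784668, 19.722572326660156), 59.42957305908203)
base 1000 ((635.0458984375, -116.65821075439453), (128.66905212402344, 129.6765899658203), 83.20448303222656)
side [ 622.157 -117.538   63.661] [-0.302  0.028  0.953] 961 dot [ 628.858 -102.811   65.848] off plane 0.469595945705386 rect ((628.5509643554688, -102.47564697265625), (19.822664260864258, 16.190919876098633), 66.71223449707031)
base 538 ((629.3347778320312, -118.85890197753906), (125.08348083496094, 126.76349639892578), 83.02161407470703)
[-0.298  0.032  0.954] [ 628.942 -103.294   66.145]
60
turn [ 0.03   0.301 -0.004] shift cm [16.012 11.276  0.976] | in final axes [15.006 11.442  5.327]
20
turn [ 0.03   0.301 -0.004] shift cm [17.196 11.153  4.794] | in final axes [15.006 11.442  9.327]
0
turn [ 0.03   0.301 -0.004] shift cm [17.789 11.092  6.703] | in final axes [15.006 11.442 11.327]
```

```bash
python3 -m inch '[[0,0,0,0.8,0.56,0,1],[0,0,0,1.6,1.13,0,1],[0,0,0,1.6,1.13,0.1,1],[0,0,0,1.6,1.13,0.1,1],[0,0,0,1.6,1.13,0.1,1],[0,0,0,1.6,1.13,0.1,1],[0,0,0,1.6,1.13,0.1,1],[0,0,0,1.6,1.13,0.1,1],[0,0,0,1.6,1.13,0.1,1],[0,0,0,1.6,1.13,0.1,1],[0,0,0,0.8,0.55,0.1,1],[0.01,0.1,0,0,0,0,1],[0.01,0.1,0,0,0,0,1],[0.01,0.1,0,0,0,0,1],[0,0,0,0,0,0,1],[0,0,0,0,0,0,1]]'
cat > g.py <<'E'
from m import *
import sys
n=np.array([-.299,.034,.953]); n/=np.linalg.norm(n); D=np.array([628.6,-103.8,66.1])
a=np.deg2rad(-102); y=[np.cos(a),np.sin(a),0]
s=env.state(); A=rot(s['tcp_rot']); ax=A[:,2]; tip=s['eef_pos']+ax*88.6
print('tip',tip,'height',(tip-D)@n,'off axis',np.arccos(-ax@n))
for h in map(float,sys.argv[1:]): go(D+n*(88.6+h),-n,y)
# tip measured: gauge points along axis, barrel and brass, both views
for nm in ['scene','side']:
    p=env.read_camera(nm); save(p,nm+'_%d.png'%(10*s['t'])); 
    v,u=np.nonzero(p['depth']>0); X=cloud(p,np.ones((400,640),bool)); q=X-tip; l=q@-ax; pr=q+np.outer(l,ax); r=np.linalg.norm(pr,axis=1)
    for lo,hi,rr in [(2,16,11),(22,66,18)]:
        k=(l>lo)&(l<hi)&(r<rr); print(nm,lo,k.sum(),'lowest',l[(l>-15)&(l<15)&(r<7)].min() if k.any() else '',pr[k].mean(0), 'toward cam',(lambda c:(c-ax*(c@ax))/np.linalg.norm(c-ax*(c@ax)))(np.array(p['position'])-tip))
E
python3 g.py 60 15 0
```

```text
t: 14.62
eef_pos: [584.3, -98.7, 207.4]
tcp_rot: [-3.111, -0.299, -0.214]
ft_force: [0.4, 0.2, -1.9]
opening: 0.299
grip_force: 29.8
tip [ 610.37  -101.608  122.801] height 59.59830847342566 off axis 0.005742368634814217
turn [-0.001  0.006 -0.004] shift cm [-0.006  0.003 -0.04 ] | in final axes [-0.006  0.003 -0.04 ]
turn [-0.001  0.006 -0.004] shift cm [0.019 0.005 4.46 ] | in final axes [-0.006  0.003  4.46 ]
turn [-0.001  0.006 -0.004] shift cm [0.028 0.006 5.96 ] | in final axes [-0.006  0.003  5.96 ]
scene 2 24 lowest 2.607865510499612 [ 3.711 -2.132  1.214] toward cam [ 0.874 -0.395  0.282]
scene 22 250 lowest 2.607865510499612 [ 8.513 -3.836  2.75 ] toward cam [ 0.874 -0.395  0.282]
side 2 17 lowest 0.9030533180691762 [-3.564 -2.585 -1.009] toward cam [-0.585 -0.796 -0.153]
side 22 223 lowest 0.9030533180691762 [-6.699 -7.2   -1.818] toward cam [-0.585 -0.796 -0.153]
```

```bash
python3 -m inch '[[0,0.006,0,0,0,1,1],[0,0,0,0,0,1.5,1],[0,0,0,0,0,1.2,1],[0,0,0,0,0,0.8,1],[0,0,0,0,0,0,1],[0,0,0,0,0,0,1]]'
python3 g.py 0
python3 - <<'E'
import cv2,glob
f=sorted(glob.glob('pics/scene_*.png'))[-1]
a=cv2.imread(f)[190:290,235:360]; b=cv2.imread(f.replace('scene','side'))[160:260,320:445]
cv2.imwrite('pics/near.png',cv2.resize(cv2.hconcat([a,b]),None,fx=3.2,fy=3.2,interpolation=cv2.INTER_CUBIC))
E
```

```text
t: 15.48
eef_pos: [597.5, -100.1, 164.5]
tcp_rot: [-3.111, -0.306, -0.214]
ft_force: [0.6, -1.8, -1.4]
opening: 0.293
grip_force: 29.8
tip [ 624.169 -103.121   80.056] height 14.656705108795272 off axis 0.0020896101098364294
turn [-0.001 -0.002 -0.004] shift cm [0.023 0.012 1.466] | in final axes [0.026 0.011 1.466]
scene 2 21 lowest -14.99439858664533 [ 3.899 -1.785  1.295] toward cam [ 0.872 -0.394  0.29 ]
scene 22 228 lowest -14.99439858664533 [ 8.496 -3.865  2.822] toward cam [ 0.872 -0.394  0.29 ]
side 2 15 lowest -14.832490330357272 [-3.776 -3.181 -1.081] toward cam [-0.58  -0.8   -0.155]
side 22 195 lowest -14.832490330357272 [-6.606 -7.368 -1.826] toward cam [-0.58  -0.8   -0.155]
```

View pics/near.png

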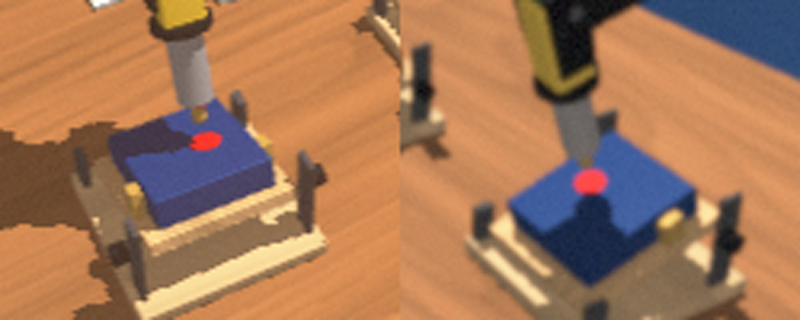

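Tip is over the red dot in both views (left half 203,118 above 205,140; right half 588,165 above 590,182). I'll take a force baseline, then approach until just short of contact.

```bash
cat > f.py <<'E'
from m import *
n=np.array([-.299,.034,.953]); F=[]
for i in range(12): env.read_camera('side'); F.append(env.state()['ft_force']@n)
print('t',env.state()['t'],'F.n %.2f +- %.2f'%(np.mean(F),np.std(F)/12**.5))
E
python3 f.py
python3 -m inch '[[0,-0.002,0,0.02,0.01,0.6,1],[0,0,0,0,0,0.5,1],[0,0,0,0,0,0,1],[0,0,0,0,0,0,1]]'
python3 f.py
python3 -m inch '[[0,0,0,0,0,0.3,1],[0,0,0,0,0,0.3,1],[0,0,0,0,0,0.2,1],[0,0,0,0,0,0,1],[0,0,0,0,0,0,1]]'
python3 f.py; python3 g.py 0 -7
```

```text
t 16.175 F.n -2.07 +- 0.18
t: 16.68
eef_pos: [600.8, -100.6, 153.7]
tcp_rot: [-3.111, -0.304, -0.214]
ft_force: [-0.3, -0.9, -2.0]
opening: 0.294
grip_force: 29.8
t 17.275 F.n -1.96 +- 0.12
t: 17.9
eef_pos: [603.3, -100.9, 146.3]
tcp_rot: [-3.111, -0.304, -0.214]
ft_force: [-0.9, 0.2, -0.9]
opening: 0.295
grip_force: 29.8
t 18.5 F.n -0.35 +- 0.15
tip [ 629.735 -103.837   61.706] height -4.530387181537736 off axis 0.0007553680666478514
turn [-0.001  0.    -0.004] shift cm [ 0.022  0.    -0.453] | in final axes [ 0.022  0.001 -0.453]
turn [-0.001  0.    -0.004] shift cm [0.022 0.001 0.247] | in final axes [0.022 0.001 0.247]
scene 2 49 lowest 3.4876581514071483 [ 2.856 -1.088  0.934] toward cam [ 0.873 -0.394  0.287]
scene 22 217 lowest 3.4876581514071483 [ 8.483 -3.802  2.792] toward cam [ 0.873 -0.394  0.287]
side 2 44 lowest 1.4229506054857382 [-2.626 -3.087 -0.715] toward cam [-0.581 -0.799 -0.154]
side 22 179 lowest 1.4229506054857382 [-6.581 -7.289 -1.809] toward cam [-0.581 -0.799 -0.154]
```

```bash
python3 -m inch '[[0,0,0,0.02,0,0.15,1],[0,0,0,0,0,0.12,1],[0,0,0,0,0,0,1],[0,0,0,0,0,0,1],[0,0,0,0,0,0,1],[0,0,0,0,0,0,1]]'
python3 f.py; python3 g.py -7 | head -2
python3 - <<'E'
from m import *
import cv2
for nm in ['scene','side']:
    p=env.read_camera(nm); save(p,nm+'_f.png')
    X=cloud(p,roi(p,628,-118,75,70,45)&col(p,(105,90,20),(130,255,255))); print(plane(X))
a=cv2.imread('pics/scene_f.png')[190:290,235:360]; b=cv2.imread('pics/side_f.png')[160:260,320:445]
cv2.imwrite('pics/fin.png',cv2.resize(cv2.hconcat([a,b]),None,fx=3.2,fy=3.2,interpolation=cv2.INTER_CUBIC))
E
```

```text
t: 19.35
eef_pos: [604.2, -101.0, 143.7]
tcp_rot: [-3.111, -0.304, -0.214]
ft_force: [-1.2, 0.2, 0.3]
opening: 0.293
grip_force: 29.8
t 19.95 F.n 0.96 +- 0.14
tip [ 630.682 -103.966   59.14 ] height -7.2654520626818035 off axis 0.000836490758007747
turn [-0.001  0.    -0.004] shift cm [ 0.007 -0.    -0.027] | in final axes [ 0.007 -0.    -0.027]
(array([ 646.204, -119.68 ,   71.715]), array([-0.299,  0.034,  0.954]), 481)
(array([ 621.431, -119.472,   63.425]), array([-0.305,  0.028,  0.952]), 876)
```

View pics/fin.png

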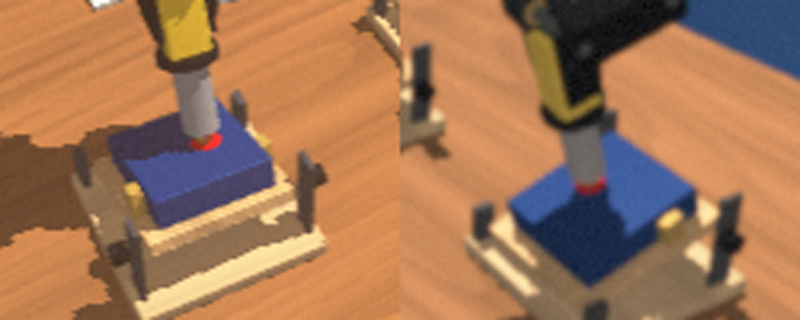

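The tip is on the red dot in both views (left half 203,140; right half 590,187). The push is about 3.0 N, roughly 7.4 mm in, and the plate tilt hasn't changed. Handing in.

```bash
python3 -c "from cell import env; print(env.job_done())"
```

```text
the job is handed in; nothing more can be done
None
```

The job is handed in: I held the gauge still over the tag for more than 2 s at about 7 cm (the interface gives no confirmation of the read), and it finished gripped and square on the red dot with the tip about 7.4 of 14 mm in, at about 20 s.

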